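# Unload a sprayed coupon: unclip the mask, tip the coupon out of its nest, lay it to dry

### The arm

A 6-joint arm with a two-finger parallel gripper is mounted at the origin on the work surface. World frame = base frame: x ahead of the robot, y to its left, z up, the work surface at z = 0. Lengths are in m, angles in rad, forces in N, time in s.
With the tool pointing down it reaches from about 0.325 to 0.775 m from the base axis. Payload 5.5 kg.
Tool frame: the origin (TCP) lies between the finger pads; the fingertips stand 8 mm ahead of it and the grasp point (between the pads) lies 11 mm behind it (tcp_to_tips is the distance from the TCP to the fingertips, in m); z points along the fingers, y is the line along which they close (so a half turn about z gives the same grasp; the last joint's range is limited). The gripper opens to 88 mm and grips with 3 to 60 N. Pads are 20 mm wide; open, the fingers measure 115 mm over their backs; the gripper's body (75 mm by 178 mm) begins 61 mm behind the grasp point.
Start: joints at [1.14, 0.091, 1.231, -0, 1.82, -0.057], TCP at [0.219, 0.559, 0.231] pointing down, gripper open.
Joint ranges: [-2.87, 2.87], [-0.86, 2.18], [0.17, 2.46], [-1.51, 4.65], [0.06, 2.69], [-2.65, 2.65]. Speed limits (rad/s): [2.57, 2.57, 3.01, 3.14, 3.14, 3.14].

### API

Orientations are given as a unit quaternion [w, x, y, z].
In Python, from bench import * gives the robot as it stands. Calls block until the motion is done:
- move_to(position, orientation): joint-space move of the TCP to a pose.
- move_l(position, speed=0.15, orientation=None): straight line of the TCP; orientation=None keeps the orientation; speed is the mean speed in m/s.
- movej(angles): joint-space move.
- gripper_open() and close(): open the fingers fully, or close them until they stop; the grip force is fixed at half the most.
- hold(seconds).
- inverse_kinematics(position, orientation): joint angles nearest the present ones, or None.
- state(): the state.
- get_image(name): name is "scene" or "side" or "wrist"; returns a dict with "frame" (420x560x3 uint8, blue, green, red), "depth" (420x560 float32, m along the optical axis (not along the pixel's ray), 0 where there is no reading), "camera_matrix" (3x3 intrinsics, pixels), "view" (4x4, takes a point from world to camera coordinates). Camera axes: x right, y up, looking along -z (the intrinsics and any distortion apply to the point x, -y, -z); pixel columns grow to the right and rows downward; lengths in m; the calibration is good to about 2 mm. A picture is of the moment at which its call begins.
A pose or a line that the arm cannot do raises IKError and nothing moves.
- job_done(): hands the job in; it is judged then, once.
The state is a dict: "time": time; "joint_pos": joint angles; "dq": joint speeds; "joint_torque": joint torques, N m; "ee_pos": TCP position; "ee_rot": TCP orientation; "ft_force": force on the tool from outside, world axes, zero at the start; "moment": the same for the moment, N m; "finger_gap": finger opening in m; "finger_force": force on a finger pad.
Only numpy, scipy, OpenCV 4.12 (cv2) and the standard library are available. Lean on these libraries where they do the work, as an engineer would, in place of code of your own. Each camera call takes 0.05 s, during which the arm holds its last target. There are 200 camera calls.

### The job

The coupon on the stage is sprayed: squeeze the yellow mask's two red side buttons together, lift the mask off and stand it flat, right way up, in the steel cleaning tray. Then press the coupon's near end down into the thumb relief, onto the stop, so that its far end tips up and stays up by itself. Take it by the raised end and lay it flat, paint up, across both rails of the drying rack clear of the other coupons, without disturbing those, the jar or the can.

Things in the scene. Friction and masses are not known exactly. Their poses are not given: they have to be found in the camera images.
- stage: Fixed linear stage on the bench, white coupon nest bolted on its carriage. Origin on the bench under the nest's middle; x runs along the coupon, +x away from the robot; z up. mm in this frame: profile 60 wide, x -128 to 168; black motor x 188 to 282, 58 high; carriage 104 x 80, top z 40; nest x -66 to 57, y +-17 (+-23 for x under -24); two steel keepers x +-12, |y| 29.5 to 36.5, top z 70.5.
- nest (a point): Middle of the nest's pocket floor (stage frame 0, 0, 69 mm; the stage's axes). Rim 3.5 mm above it; the flat coupon's top lies 0.5 mm under the rim. Pocket 27 mm wide, its end wall (to the rim) at x = +52.5 mm. Low friction (0.25).
- nest_ridge (a point): Ridge across the pocket floor, stage frame (-6, 0, 69) mm: from here towards -x the floor slopes down at 25 degrees (0.436 rad). Beyond stage x = -24 the pocket widens to the thumb relief, 38 mm wide between cheeks 4 mm thick that reach the rim.
- nest_stop (a point): Stop at the foot of the slope, stage frame (-57.5, 0, 54) mm: top edge of a low wall facing +x, 8.5 mm thick; above it the relief's -x end is open.
- mask: Loose yellow spray mask, about 95 g: a frame 133 x 50 x 4 mm (x -71 to 62) with a window, clipped on the nest, its axes along the stage's. Origin on the frame's underside, which rests on the nest's rim. Skirts reach 12 mm below the origin round the nest; on a flat surface it stands on them. Lift it straight up 15 mm or more to clear the nest.
- mask_centre (a point): Midpoint between the mask's two red buttons, 13 mm above the mask's origin. Their faces look to the mask's +y and -y, 62 mm apart at rest, 50 mm when squeezed home; each is 22 mm wide along x and spans 4.5 to 22 mm above the mask's origin. Beside them is free space, above the keepers (tops 2 mm below the mask's origin).
- button_left (a joint): Travel of the +y button: 0 out (hooked under the keeper), 0.006 m fully in; spring 1.8 N at rest, 5.4 N fully in. The hook is free beyond 0.0035 m; the mask comes off only while both buttons are in.
- button_right (a joint): The same for the -y button.
- coupon: Loose aluminium strip 100 x 25 x 3 mm, 20 g, orange coat on top, flat in the nest under the mask. Origin: centre of its underside, x along it (+x far end). Pressed onto the slope at stage x -30 to -50 it rocks over the ridge, far end some 20 mm up, and tends to slide 9 to 13 mm to the stop (drawing it helps): its centre is then past the ridge and it stays up; if not slid, it falls back.
- coupon_near (a point): Middle of the coupon's near end face, coupon frame (-50, 0, 1.5) mm: the end over the thumb relief.
- coupon_far (a point): Middle of the coupon's far end face, coupon frame (50, 0, 1.5) mm: the end that rises; its sides then stand free above the rim and can be gripped across the 25 mm width.
- rack: Fixed drying rack: two steel rails (rods 8 mm thick, 260 mm long) along its y at x = +-20 mm, tops 45 mm above the bench, on black feet at y = +-127 mm. Origin on the bench at its middle. A coupon lies across both rails, its length along the rack's x (either way round), its middle midway between the rails at any y within +-115 mm clear of the others.
- coupon_blue: Loose strip like the orange one with a blue coat, lying on the rack; origin at the centre of its underside. Leave alone.
- coupon_grey: Loose strip like the orange one with a grey coat, lying on the rack; origin at the centre of its underside. Leave alone.
- tray: Fixed shallow steel cleaning tray, 200 (x) x 150 (y) mm outside, walls 3 mm thick and 18 mm high, floor 3 mm thick. Origin on the bench at its middle.
- paint_jar: Loose glass jar, orange cap, 52 mm across, 65 mm high; origin at the centre of its underside. Leave alone.
- thinner_can: Loose steel can with a blue band, 60 mm across, 105 mm high; origin at the centre of its underside. Leave alone.
There are look-alikes about, which are no part of the job. Leave any green or turquoise look-alike of the coupon alone.

How it is judged:
By the outcome, as a careful person would: the job done as asked, in the order asked, and still so for the second after the job is handed in, with the robot touching nothing.
It also fails if it takes over 58 s, if anything falls off the work surface, if the arm or the gripper's body presses on something with over 40 N, if the wrist force passes 120 N, or if a joint passes its speed limit or range.

## Working session

There is one attempt and no reset: what is moved stays moved. The work goes in short steps, each a Python script; the robot and the scene stay as the last script left them, time stands still between calls to the robot, and variables do not carry over. Pictures are saved under pics/ and viewed, at most 10 in all, crops included, and the job is handed in when it is done.

```bash
mkdir -p pics; ls; python3 - <<'E'
from bench import *
import cv2,numpy as np,pickle
ims={n:get_image(n) for n in ("scene","side","wrist")}
pickle.dump(ims,open('ims0.pkl','wb'))
for n in ims: cv2.imwrite(f'pics/{n}0.png',ims[n]["frame"])
for n in ims: print(n,ims[n]["camera_matrix"].round(1).tolist(),ims[n]["view"].round(3).tolist())
print(state())
E
```

```text
pics
scene [[527.4, 0.0, 268.3], [0.0, 527.4, 209.5], [0.0, 0.0, 1.0]] [[0.048, 0.999, -0.004, -0.002], [-0.585, 0.031, 0.81, 0.271], [0.81, -0.036, 0.586, -1.699], [0.0, 0.0, 0.0, 1.0]]
side [[533.2, 0.0, 285.8], [0.0, 533.2, 205.8], [0.0, 0.0, 1.0]] [[0.877, -0.48, 0.006, -0.521], [0.342, 0.634, 0.694, -0.234], [-0.337, -0.607, 0.72, -1.025], [0.0, 0.0, 0.0, 1.0]]
wrist [[377.1, 0.0, 274.3], [0.0, 377.1, 210.6], [0.0, 0.0, 1.0]] [[0.366, 0.93, -0.002, -0.598], [-0.889, 0.349, -0.297, 0.035], [-0.275, 0.111, 0.955, -0.393], [0.0, 0.0, 0.0, 1.0]]
{'time': 0.15, 'joint_pos': array([ 1.14027996e+00,  9.16743565e-02,  1.23156684e+00,  1.54325877e-05,
        1.81983634e+00, -5.67141444e-02]), 'dq': array([ 0.00070384, -0.00074551, -0.00326231,  0.00091715, -0.00174855,
       -0.00253635]), 'joint_torque': array([ 1.42297093e-03, -4.47047102e+01, -4.06906736e+01,  6.98591396e-02,
        2.74945790e-02, -1.22975671e-04]), 'ee_pos': array([0.21900979, 0.55837032, 0.22979752]), 'ee_rot': array([-1.86344080e-04,  1.85812958e-01,  9.82584853e-01, -7.18710538e-04]), 'ft_force': array([0.0507301 , 0.2808359 , 0.12487649]), 'moment': array([0.04362664, 0.02721449, 0.01488579]), 'finger_force': 0.0, 'finger_gap': 0.0878517573828023}
```

View pics/scene0.png

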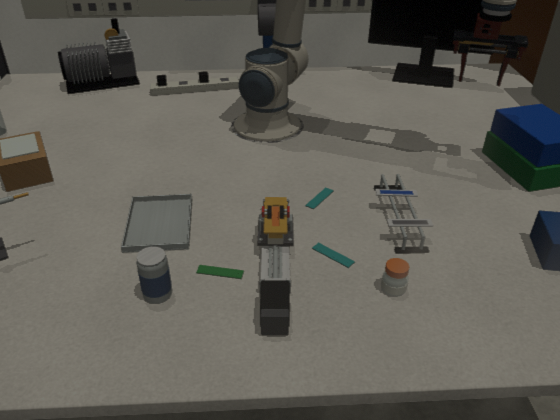

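View pics/side0.png

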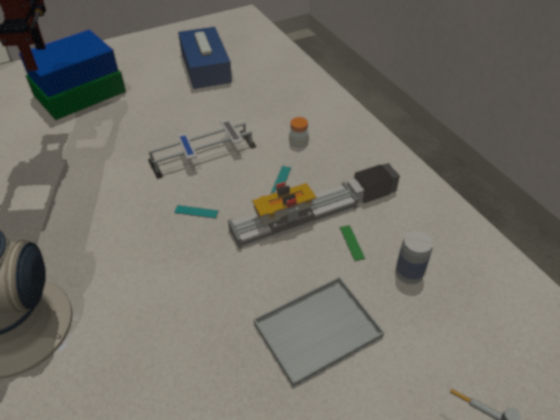

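The scene view shows the yellow mask on the nest at (276,217), with the motor end towards the camera (+x). The tray is at (159,222), the rack at (403,213) with blue (396,193) and grey (411,223) coupons, the jar at (396,277) and the can at (154,275). 

Possible mix-ups for the orange coupon under the mask are turquoise (320,198) and (333,255), green (220,271), and the blue and grey ones on the rack. I choose the coupon in the nest under the yellow mask (276,217). Next I'll measure it and take a close crop.

```bash
cat > h.py <<'E'
import cv2,numpy as np
def cast(im,uv,z):
    K=im["camera_matrix"];T=np.linalg.inv(im["view"])
    uv=np.atleast_2d(np.asarray(uv,float))
    r=np.c_[(uv[:,0]-K[0,2])/K[0,0],-(uv[:,1]-K[1,2])/K[1,1],-np.ones(len(uv))]@T[:3,:3].T
    o=T[:3,3]; s=(z-o[2])/r[:,2]
    return o+r*s[:,None]
def cloud(im):
    K=im["camera_matrix"];T=np.linalg.inv(im["view"]);d=im["depth"]
    v,u=np.indices(d.shape)
    p=np.stack([(u-K[0,2])/K[0,0]*d,-(v-K[1,2])/K[1,1]*d,-d],-1)
    return p@T[:3,:3].T+T[:3,3]
def proj(im,P):
    K=im["camera_matrix"];V=im["view"];c=np.atleast_2d(P)@V[:3,:3].T+V[:3,3]
    return np.c_[K[0,0]*c[:,0]/-c[:,2]+K[0,2],-K[1,1]*c[:,1]/-c[:,2]+K[1,2]]
def mask(im,lo,hi):
    return cv2.inRange(cv2.cvtColor(im["frame"],cv2.COLOR_BGR2HSV),lo,hi)
def pts(m): return np.argwhere(m>0)[:,::-1].astype(np.float32)
def rect(xy):
    (c,s,a)=cv2.minAreaRect(xy.astype(np.float32)); 
    if s[0]<s[1]: s=s[::-1];a+=90
    return np.round(c,4),np.round(s,4),round((a+90)%180-90,2)
E
cat > m.py <<'E'
import pickle
from h import *
ims=pickle.load(open('ims0.pkl','rb'))
big=lambda m:(lambda n,l,s,c:(l==1+np.argmax(s[1:,4])).astype(np.uint8))(*cv2.connectedComponentsWithStats(m))
for n in("scene","side"):
    im=ims[n];C=cloud(im)
    ym=big(mask(im,(12,130,90),(32,255,255)))
    P=C[ym>0];print(n,"mask n",len(P),"z",np.percentile(P[:,2],[5,50,95]).round(4))
    print(" mask",rect(cast(im,pts(ym),.0765)[:,:2]))
    # raised rails and things by height and region
    H=C[...,2];dep=im["depth"]>0
    for nm,cx in dict(rack=(.0,1.2,.15,.6,.035,.055),tray=(.2,.9,-.45,-.12,.008,.025),jar=(.3,.9,.1,.45,.06,.075),can=(.3,.9,-.5,-.1,.095,.115),motor=(.5,.95,-.1,.1,.05,.062)).items():
        s=dep&(C[...,0]>cx[0])&(C[...,0]<cx[1])&(C[...,1]>cx[2])&(C[...,1]<cx[3])&(H>cx[4])&(H<cx[5])
        s=big(s.astype(np.uint8)*255)
        Q=C[s>0]
        print(" ",nm,len(Q),rect(Q[:,:2]),"z",np.median(Q[:,2]).round(4), "px",pts(s).mean(0).round())
E
python3 m.py
python3 - <<'E'
import cv2
a=cv2.imread('pics/scene0.png')[185:260,235:320];b=cv2.imread('pics/side0.png')[170:245,225:310]
c=cv2.imread('pics/scene0.png')[165:260,365:440];
f=lambda x:cv2.resize(x,(400,300),interpolation=cv2.INTER_CUBIC)
import numpy as np
cv2.imwrite('pics/c1.png',np.vstack([np.hstack([f(a),f(b)]),np.hstack([f(c),f(cv2.imread('pics/wrist0.png'))])]))
E
```

```text
scene mask n 609 z [0.0721 0.0772 0.0799]
 mask (array([ 0.5858, -0.0091]), array([0.1319, 0.0531]), -3.03)
  rack 1015 (array([0.5163, 0.2947]), array([0.2629, 0.1025]), 0.14) z 0.048 px [403. 209.]
  tray 719 (array([ 0.5118, -0.2857]), array([0.2081, 0.1502]), 1.66) z 0.016 px [157. 222.]
  jar 332 (array([0.7578, 0.2253]), array([0.0483, 0.0443]), -33.24) z 0.0658 px [397. 266.]
  can 550 (array([ 0.7505, -0.2601]), array([0.057 , 0.0562]), 82.86) z 0.1055 px [151. 258.]
  motor 1116 (array([ 0.827 , -0.0255]), array([0.0969, 0.0549]), -4.49) z 0.0585 px [275. 299.]
side mask n 498 z [0.0743 0.0788 0.0818]
 mask (array([ 0.5498, -0.0051]), array([0.0631, 0.0569]), -6.25)
  rack 1071 (array([0.5136, 0.298 ]), array([0.2626, 0.1035]), 0.02) z 0.0491 px [202. 141.]
  tray 1317 (array([ 0.5081, -0.2827]), array([0.2016, 0.1524]), 1.79) z 0.0172 px [318. 328.]
  jar 194 (array([0.7549, 0.2266]), array([0.0474, 0.0444]), 63.66) z 0.0679 px [299. 123.]
  can 618 (array([ 0.7442, -0.2598]), array([0.0578, 0.057 ]), 4.91) z 0.1069 px [417. 243.]
  motor 621 (array([ 0.8232, -0.0235]), array([0.0959, 0.0613]), -3.73) z 0.0596 px [377. 176.]
```

View pics/c1.png

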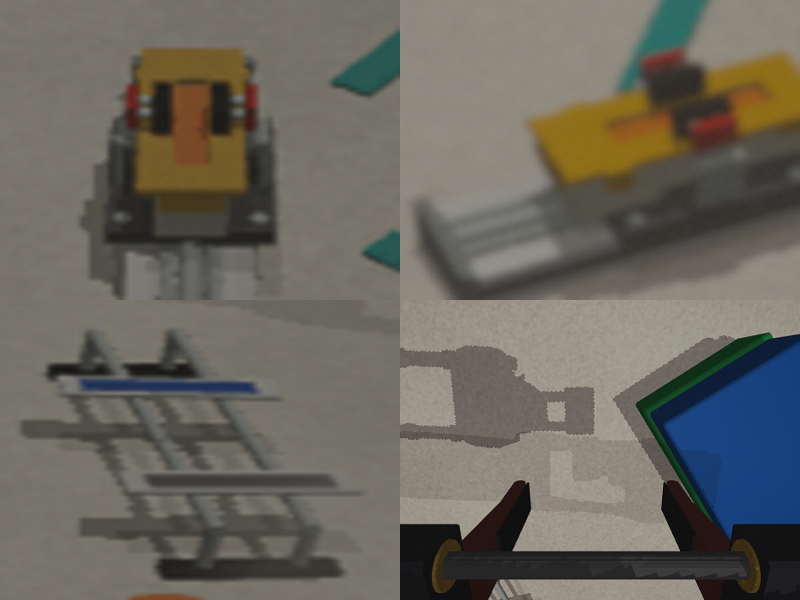

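The crop confirms it: yellow mask with an orange coat in its window, red buttons on both sides at scene (263,210) and (288,210). Next is a close look with the wrist camera from above.

```bash
cat >> h.py <<'E'
def q(th): return [0,-np.sin(th/2),np.cos(th/2),0]
E
python3 - <<'E'
from bench import *
from h import *
import pickle
ims=pickle.load(open('ims0.pkl','rb'))
print(cast(ims["scene"],[(397,192),(411,223)],.048))
th=-.063
move_to([.585,-.0095,.25],q(th))
im=get_image("wrist");pickle.dump(im,open('w1.pkl','wb'));cv2.imwrite('pics/w1.png',im["frame"])
s=state();print(s["time"],s["ee_pos"],s["joint_pos"])
E
```

```text
[[0.47294358 0.29711862 0.048     ]
 [0.59904305 0.29794326 0.048     ]]
2.6 [ 0.58501547 -0.00865371  0.24998284] [-7.30278318e-02  5.54758900e-02  1.23375572e+00  1.64077940e-04
  1.85237263e+00 -1.58195258e+00]
```

View pics/w1.png

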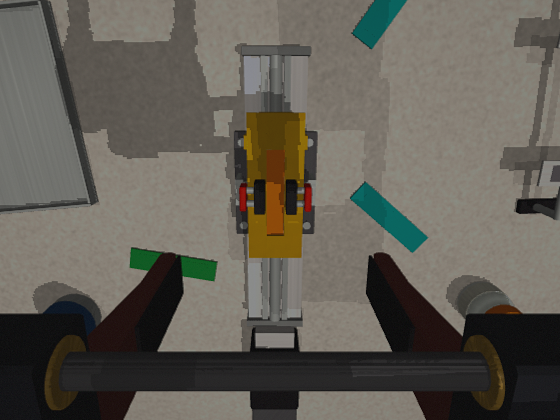

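The wrist view shows the yellow frame from (250,113) to (300,257), with red buttons at (243,197) and (308,197). I'll compute the stage pose from these.

```bash
python3 - <<'E'
from h import *
import pickle
im=pickle.load(open('w1.pkl','rb'));C=cloud(im)
ym=mask(im,(18,130,70),(32,255,255));ym[300:]=0
ymc=cv2.morphologyEx(ym,cv2.MORPH_OPEN,np.ones((5,5)))
print("yellow",rect(cast(im,pts(ymc),.0765)[:,:2]), np.median(C[ym>0][:,2]))
rm=mask(im,(0,150,80),(6,255,255))|mask(im,(174,150,80),(180,255,255));rm[300:]=0
rm=cv2.morphologyEx(rm,cv2.MORPH_OPEN,np.ones((3,3)))
n,l,s,c=cv2.connectedComponentsWithStats(rm)
for i in range(1,n):
  if s[i,4]>60: print("red",s[i],cast(im,c[i:i+1],.0945)[0].round(4),cast(im,[s[i,:2],s[i,:2]+s[i,2:4]],.0945)[:,:2].round(4).tolist(),"z",np.percentile(C[l==i][:,2],[10,50,90]).round(4),C[l==i].mean(0).round(4))
# window
om=mask(im,(4,150,60),(16,255,255));om[300:]=0;om=cv2.morphologyEx(om,cv2.MORPH_OPEN,np.ones((5,5)))
print("orange",rect(cast(im,pts(om),.072)[:,:2]))
g=C[(C[...,2]>.035)&(C[...,2]<.045)&(abs(C[...,1])<.07)&(C[...,0]>.45)&(C[...,0]<.66)]
print("carriage",rect(g[:,:2]))
E
```

```text
yellow (array([ 0.5844, -0.0086]), array([0.1322, 0.0546]), -3.62) 0.07688753918675739
red [239 187   7  24 150] [ 0.586  -0.0371  0.0945] [[0.5761, -0.039], [0.5976, -0.0349]] z [0.0939 0.0949 0.0958] [ 0.5854 -0.0368  0.0969]
red [305 187   7  25 156] [0.5901 0.0186 0.0945] [[0.5796, 0.0166], [0.6021, 0.0218]] z [0.0939 0.0948 0.0958] [0.5895 0.0184 0.0968]
orange (array([ 0.5895, -0.009 ]), array([0.079 , 0.0152]), -3.95)
carriage (array([ 0.5521, -0.0066]), array([0.1776, 0.0801]), -3.92)
```

```bash
cat >> h.py <<'E'
TH=-.0655; O=np.array([.5882,-.009,0.])
def S(x,y,z): c,s=np.cos(TH),np.sin(TH); return O+[c*x-s*y,s*x+c*y,z]
E
python3 - <<'E'
from bench import *
from h import *
move_to(S(0,0,.13),q(TH)); move_l(S(0,0,.0825),.1)
s=state();print(s["time"],s["ee_pos"],s["ft_force"])
close();s=state();print(s["time"],s["finger_gap"],s["finger_force"],s["ft_force"])
move_l(S(0,0,.12),.06);s=state();print(s["finger_gap"],s["ft_force"])
im=get_image("wrist");cv2.imwrite('pics/w2.png',im["frame"])
im=get_image("side");cv2.imwrite('pics/s2.png',im["frame"][130:270,200:400])
a=cv2.imread('pics/w2.png');b=cv2.resize(cv2.imread('pics/s2.png'),(400,280))
cv2.imwrite('pics/c2.png',np.hstack([cv2.resize(a,(373,280)),b]))
E
```

```text
3.775 [ 0.58851838 -0.00903767  0.08317542] [-0.16429025 -0.20320791  0.10861906]
4.4583 0.04941331202595528 30.000067502260208 [-0.9884975   3.92215234  2.38044898]
0.04969963155111518 [ 0.2099886   0.04444254 -2.08124795]
```

View pics/c2.png

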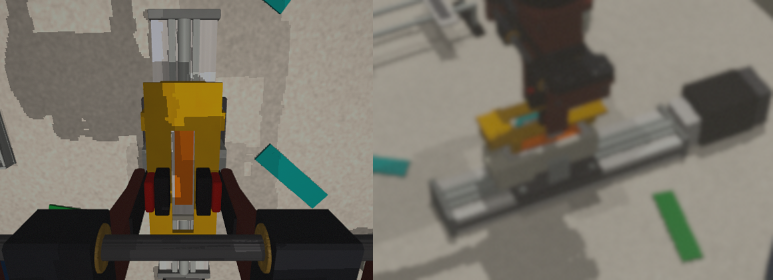

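The mask is lifted level between the fingers and the orange coupon is still in the nest. I'll place the mask in the tray.

```bash
python3 - <<'E'
from bench import *
from h import *
import pickle
T=np.array([.5095,-.284,0]);ty=.03
move_l(S(0,0,.17),.2)
move_to(T+[0,0,.13],q(ty)); move_l(T+[0,0,.04],.15); move_l(T+[0,0,.027],.04)
s=state();print(s["time"],s["ee_pos"],s["ft_force"],s["finger_gap"])
z=.027
while state()["ft_force"][2]<1.0 and z>.0235:
    z-=.001; move_l(T+[0,0,z],.03)
s=state();print(z,s["ee_pos"],s["ft_force"])
gripper_open(); move_l(T+[0,0,.12],.15)
# look at coupon in nest
move_to(S(-.02,0,.22),q(TH))
im=get_image("wrist");pickle.dump(im,open('w3.pkl','wb'));cv2.imwrite('pics/w3.png',im["frame"])
b=get_image("side")["frame"][250:400,220:420];a=cv2.resize(im["frame"],(427,320))
cv2.imwrite('pics/c3.png',np.hstack([a,cv2.resize(b,(370,320))]))
C=cloud(im);om=mask(im,(4,150,60),(16,255,255));om[320:]=0;om=cv2.morphologyEx(om,cv2.MORPH_OPEN,np.ones((3,3)))
print("orange",rect(cast(im,pts(om),.072)[:,:2]),np.median(C[om>0][:,2]),state()["time"],state()["ee_pos"])
E
```

```text
8.075 [ 0.50931633 -0.28390893  0.02670258] [ 0.09266729 -0.38509454  0.33252317] 0.049554078469877055
0.024999999999999998 [ 0.50972012 -0.28415553  0.02552873] [-0.50805331  0.82793773  1.55969732]
orange (array([ 0.5895, -0.0095]), array([0.0786, 0.0156]), -4.19) 0.07256889318902737 11.3667 [ 0.56800106 -0.00896676  0.21893471]
```

View pics/c3.png

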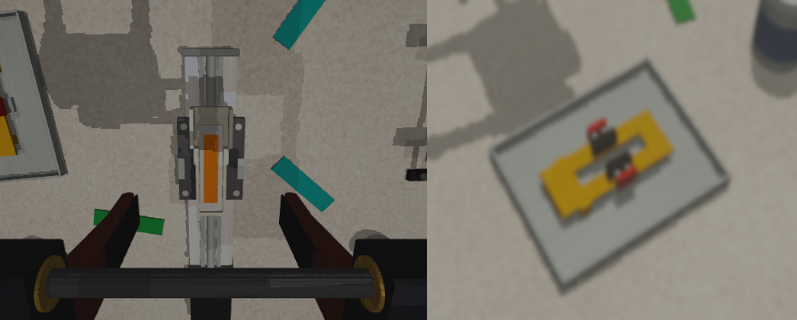

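The mask stands flat in the tray, and the orange coupon is flat in the nest at wrist crop (210,168). Now I'll press the near end with closed fingers and draw it back.

```bash
python3 - <<'E'
from bench import *
from h import *
import pickle
x=-.038
close(); move_to(S(x,0,.12),q(TH)); move_l(S(x,0,.082),.15)
f0=state()["ft_force"]
for z in np.arange(.0795,.0655,-.002):
    move_l(S(x,0,z),.05); s=state(); f=s["ft_force"]-f0; print(round(z-.008,4),round(s["ee_pos"][2]-.008,4),f.round(1))
    if f[2]>8: break
z0=s["ee_pos"][2]
for d in (.003,.006,.009,.012):
    move_l(S(x-d*np.cos(.436),0,z0-.0005-d*np.sin(.436)),.04); s=state(); print(d,(s["ee_pos"]).round(4),(s["ft_force"]-f0).round(1))
im=get_image("side");cv2.imwrite('pics/s4.png',cv2.resize(im["frame"][150:250,220:350],(520,400)))
print(s["time"],s["finger_gap"])
E
```

```text
0.0715 0.0727 [ 0.9 -0.2  1.1]
0.0695 0.0695 [ 0.1  0.5 -0.2]
0.0675 0.0672 [1.3 0.1 0.6]
0.0655 0.0652 [-0.2 -0.   1.4]
0.0635 0.0633 [-0.7 -0.4  1.1]
0.0615 0.0619 [-0.3 -0.9  2.9]
0.0595 0.0615 [-2.9 -0.6  9.6]
0.003 [ 0.5477 -0.0063  0.0683] [-0.7  0.2  6.5]
0.006 [ 0.5451 -0.0062  0.067 ] [-0.9 -0.5  6.5]
0.009 [ 0.5424 -0.006   0.0658] [-0.8 -1.2  6.2]
0.012 [ 0.5397 -0.0058  0.0645] [-1.2 -0.7  5.8]
16.35 0.0004592934492978806
```

View pics/s4.png

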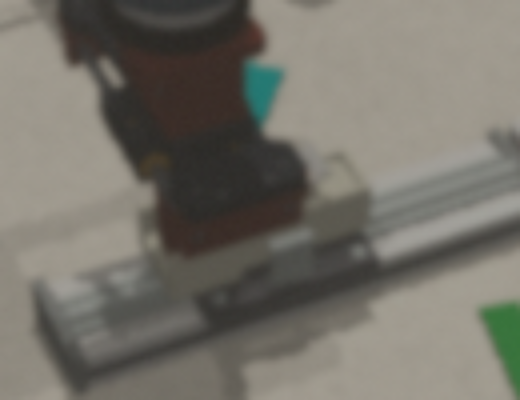

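The side view is hidden by the gripper. I'll retract and check with the wrist camera.

```bash
python3 - <<'E'
from bench import *
from h import *
import pickle
p=state()["ee_pos"]
move_l(p+[-.003,0,.008],.05); move_l(S(-.06,0,.18),.2); move_to(S(-.02,0,.24),q(TH)); gripper_open()
im=get_image("wrist");pickle.dump(im,open('w5.pkl','wb'))
a=cv2.resize(im["frame"][60:340,170:380],(420,560))
b=get_image("side")["frame"][150:250,220:350];cv2.imwrite('pics/c5.png',np.hstack([a,cv2.resize(b,(380,560))]))
C=cloud(im);om=mask(im,(4,130,50),(16,255,255));om[320:]=0;om=cv2.morphologyEx(om,cv2.MORPH_OPEN,np.ones((3,3)))
P=C[(om>0)&(im["depth"]>0)]-O
c,s=np.cos(TH),np.sin(TH);L=np.c_[P[:,0]*c+P[:,1]*s,-P[:,0]*s+P[:,1]*c,P[:,2]]*1000
print(L.min(0).round(1),L.max(0).round(1),np.polyfit(L[:,0],L[:,2],1),np.polyfit(L[:,0],L[:,1],1),state()["time"])
# area around far end of the strip: high grey points
Q=C-O;G=np.stack([Q[...,0]*c+Q[...,1]*s,-Q[...,0]*s+Q[...,1]*c,Q[...,2]],-1).reshape(-1,3)*1000
g=G[(abs(G[:,1])<20)&(G[:,2]>76)&(G[:,2]<110)&(G[:,0]>-70)&(G[:,0]<60)];print(len(g),g.min(0).round(1),g.max(0).round(1),rect(g[:,:2]))
E
```

```text
[-47.6  -7.7  52.3] [24.4  7.7 87.7] [ 0.4639951  75.46867544] [-0.00451741 -0.44852148] 19.2917
1136 [ -2.3 -12.8  76. ] [34.1 12.  92.3] (array([15.8749, -0.3721]), array([36.4798, 24.6109]), -0.3)
```

View pics/c5.png

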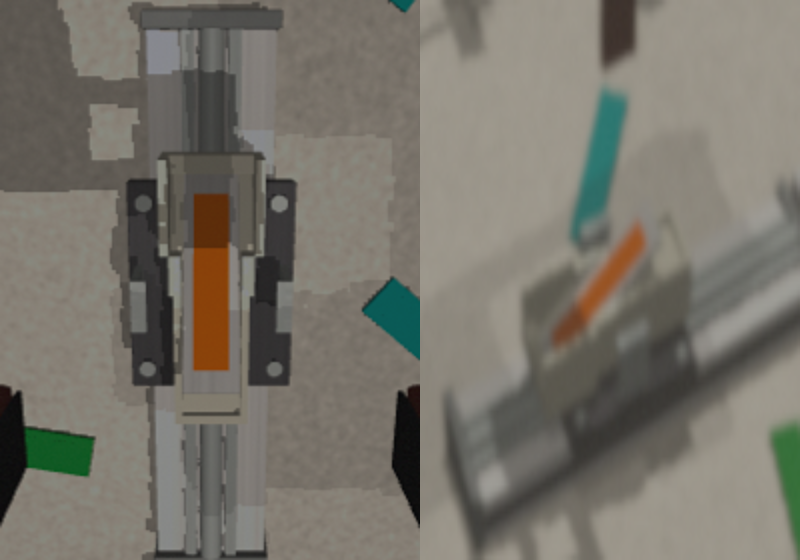

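The coupon stays tipped at 25°: its far end is at stage x=34 mm, z≈91 mm, and it is centred on y. A full gripper opening between blue and grey at rail level would touch them. So I'll grip with only the fingertips and lay the coupon down with the gripped end about 6 mm high.

```bash
cat >> h.py <<'E'
from scipy.spatial.transform import Rotation as R
def qt(th,b):
    w,x,y,z=q(th);r=R.from_quat([x,y,z,w])*R.from_euler('y',b);a=r.as_quat()
    return [a[3],a[0],a[1],a[2]], r.as_matrix()
E
python3 - <<'E'
from bench import *
from h import *
import pickle
Q,M=qt(TH,-.436)
G=S(.0272,-.0004,.0863)-.0055*M[:,2]
move_to(G-.06*M[:,2],Q); move_l(G,.1); s=state();print(s["time"],s["ee_pos"]-G)
close();s=state();print(s["finger_gap"],s["finger_force"],s["ft_force"].round(1))
p=s["ee_pos"];move_l(p+[0,0,.03],.08);move_l(p+[0,0,.08],.15)
s=state();print(s["finger_gap"],s["ft_force"].round(1))
Q,M=qt(-np.pi/2,-.12)
move_to([.536,.254,.19],Q);hold(.2)
im=get_image("wrist");pickle.dump(im,open('w6.pkl','wb'));cv2.imwrite('pics/w6.png',im["frame"])
s=state();print(s["time"],s["ee_pos"],s["finger_gap"],s["joint_pos"].round(2))
E
```

```text
20.6833 [ 4.16261477e-04 -2.88412902e-05  6.28148869e-04]
0.024055090216040676 29.99133288860321 [ 0.1 -0.3  0. ]
0.023987899887192833 [-0.2  0.9 -0.4]
24.7 [0.5361097  0.2535997  0.19008153] 0.023974136657207688 [ 0.45  0.12  1.28 -0.11  1.8   0.43]
```

View pics/w6.png

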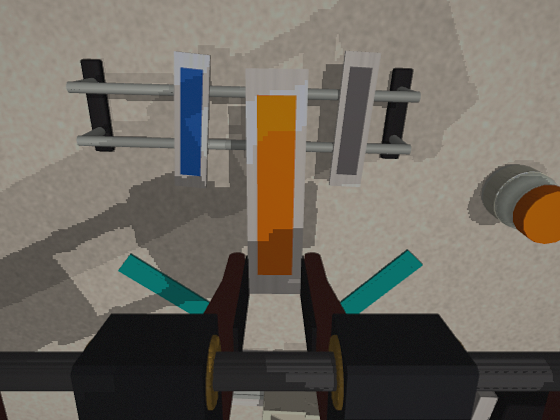

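The coupon is held by its end at (276,285), paint up. The rails run from (68,87) to (418,97) and from (78,140) to (410,150), with blue at (191,120) and grey at (354,118). I'll measure the rails, the neighbours and the in-hand offset.

```bash
python3 - <<'E'
from h import *
import pickle
im=pickle.load(open('w6.pkl','rb'));C=cloud(im);H=C[...,2]
print("rails cast",cast(im,[(68,87),(418,97),(78,140),(410,150)],.043).round(4).tolist())
print("rack foot ends", cast(im,[(82,95),(413,105)],.02).round(3).tolist())
v,u=np.indices(H.shape)
s=(H>.038)&(H<.0465)&(v>70)&(v<165)
for nm,a in (("r1",v<112),("r2",v>=125)):
    P=C[s&a&(((u>100)&(u<165))|((u>215)&(u<240))|((u>312)&(u<330)))];print(nm,len(P),np.polyfit(P[:,0]-.536,P[:,1],1).round(4),np.percentile(P[:,2],[50,95]).round(4))
for nm,lo,hi in (("blue",(105,120,60),(125,255,255)),("orange",(4,130,50),(16,255,255))):
    m=mask(im,lo,hi); m[:, 420:]=0; m=cv2.morphologyEx(m,cv2.MORPH_OPEN,np.ones((3,3)))
    P=C[m>0]
    if nm=="orange":
        print(nm,P.min(0).round(4),P.max(0).round(4),"z(y)",np.polyfit(P[:,1],P[:,2],1).round(4),"x(y)",np.polyfit(P[:,1],P[:,0],1).round(4))
    else: print(nm,rect(cast(im,pts(m),.048)[:,:2]))
print("grey corners",cast(im,[(344,52),(378,53),(330,183),(362,185)],.048)[:,:2].round(4).tolist())
print("blue corners",cast(im,[(174,52),(209,55),(175,180),(206,185)],.048)[:,:2].round(4).tolist())
P=C[(H>.165)&(H<.22)&(u>240)&(u<312)&(v<250)];print("held",P.min(0).round(4),P.max(0).round(4))
E
```

```text
rails cast [[0.3834, 0.322, 0.043], [0.6424, 0.3145, 0.043], [0.3823, 0.2825, 0.043], [0.6423, 0.2742, 0.043]]
rack foot ends [[0.381, 0.313, 0.02], [0.648, 0.305, 0.02]]
r1 1115 [-0.0286  0.3181] [0.0448 0.0461]
r2 1030 [-0.0287  0.2785] [0.0448 0.0461]
blue (array([0.4726, 0.2954]), array([0.0798, 0.0149]), 84.11)
orange [0.5277 0.2534 0.1767] [0.544  0.3526 0.3337] z(y) [0.0161 0.1778] x(y) [0.0167 0.5311]
grey corners [[0.5842, 0.3456], [0.608, 0.3449], [0.5801, 0.2485], [0.606, 0.2468]]
blue corners [[0.4654, 0.3458], [0.4897, 0.3438], [0.4557, 0.2512], [0.4803, 0.2469]]
held [0.5234 0.2655 0.173 ] [0.5491 0.343  0.1857]
```

```bash
python3 - <<'E'
from bench import *
from h import *
import pickle
Q,M=qt(-np.pi/2-.02,-.12)
A=np.array([.5332,.2586,0])
move_to(A+[0,0,.12],Q); move_l(A+[0,0,.072],.1); hold(.2); f0=state()["ft_force"]
for z in np.arange(.066,.0574,-.001):
    move_l(A+[0,0,z],.03); s=state(); f=(s["ft_force"]-f0)
    if f[2]>1.2 and s["ee_pos"][2]<.063: break
print(z,s["ee_pos"],f.round(1),s["time"])
gripper_open(); move_l(s["ee_pos"]+[0,0,.03],.08); move_to(A+[0,-.01,.19],Q);hold(.2)
im=get_image("wrist");pickle.dump(im,open('w7.pkl','wb'))
b=get_image("scene")["frame"][150:310,90:440]
cv2.imwrite('pics/c7.png',np.vstack([cv2.resize(im["frame"],(400,300)),cv2.resize(b,(400,183))]))
m=mask(im,(4,130,50),(16,255,255));m[:,430:]=0;m=cv2.morphologyEx(m,cv2.MORPH_OPEN,np.ones((3,3)))
P=cloud(im)[m>0];print("orange",rect(cast(im,pts(m),.048)[:,:2]),np.percentile(P[:,2],[5,50,95]),np.polyfit(P[:,1],P[:,2],1),state()["time"])
E
```

```text
0.057999999999999996 [0.53336183 0.2586276  0.05821938] [-0.8 -0.4  2.2] 28.2667
orange (array([0.5339, 0.2979]), array([0.0798, 0.0155]), 88.27) [0.04750329 0.04868006 0.04982112] [0.12026108 0.01451212] 30.6583
```

View pics/c7.png

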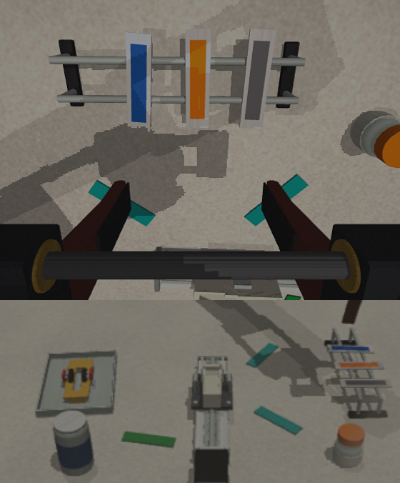

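The orange coupon lies flat, paint up, at (198,78) in the wrist crop, between blue and grey, which haven't moved. The mask stands in the tray at (78,380), and the jar and can are in place.

```bash
python3 -c "
from bench import *
print(job_done())"
```

```text
the job is handed in; nothing more can be done
None
```

The job is handed in: the mask stands flat in the tray and the orange coupon lies flat, paint up, on both rack rails between blue and grey, with the others, jar and can unmoved in the last pictures, at about 31 s of the 58 s allowed.

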